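# Hold the roller flap at its balance point

## Task

A white machine cover lies inside up on the repair bench, with a hinged roller flap lying shut in it. Take the flap by its pull tab, swing it up gently without throwing it over, and stop at its balance point, where its weight stands right over the hinge and it would fall neither way (this is a little short of upright, because of the heavy roller). Finish while still gripping the tab and holding the flap still there, so that a colleague can fit the stay; leave the tools and parts around the cover where they lie.

Things in the scene. Friction and masses are not known exactly. Their poses are not given: they have to be found in the camera images.
- cover: Fixed white machine cover, a ribbed tray 215 x 320 mm lying inside up; rim 30 mm high, ribs beside the flap 44 mm, hinge cheeks 70 mm. Origin on the bench, 60 mm from the hinge line towards the robot; z up, y along the hinge line, +x away from the robot. It spans x -75 to 140 mm, y -160 to 160 mm.
- hinge (a point): Middle of the fixed hinge line, 60 mm above the bench. y runs along the level hinge line, z is up, -x points level from the hinge to the free edge of the shut flap (the side nearer the robot). The flap is a blue-grey plastic plate 140 mm wide (y), 6 mm thick, ending 120 mm from the hinge; on it a heavy dark roller, 28 mm diameter, 118 mm long, its axis 70 mm from the hinge and 30 mm off the plate.
- tab (a point): Middle of the flap's pull tab (half its width and thickness), 157 mm from the hinge line. The tab sticks out of the middle of the free edge, in the plate's plane, from 120 to 175 mm from the hinge; 28 mm wide (along the hinge), 12 mm thick. Flap shut: 60 mm above the bench, clear of the cover. Axes turn with the flap: y along the hinge, -x outward along the tab, z on the roller's side.
- flap (a joint): Swing of the flap, rad: 0 shut (level), 1.57 plate upright, 2.5 thrown over. Almost no friction: it falls shut below its balance point and over beyond it. Flap about 0.3 kg, centre of gravity 70 mm from the hinge along the plate and 21 mm off it on the roller's side, so it balances at 1.28 rad: the plate leans 17 degrees short of upright, to its shut side.
- screwdriver: screwdriver lying on the bench beside the cover; leave it alone
- tape: empty cardboard tape core (a ring), 70 mm across, 22 mm high, on the bench beside the cover; leave it alone. Origin at the centre of its underside
- gear: small grey stepped plastic gear wheel, 36 mm across, 16 mm high, lying in the cover's tray beside the flap; leave it alone. Origin at the centre of its underside

How it is judged:
By the outcome, as a careful person would: the job done as asked, in the order asked, and still so for the second after the job is handed in, while the arm keeps its last pose, push and grip.
It also fails if it takes over 40 s, if anything falls off the work surface, if the arm or the gripper's body presses on something with over 40 N, if the wrist force passes 120 N, or if a joint passes its speed limit or range.

## Robot

A 6-joint arm with a two-finger parallel gripper is mounted at the origin on the work surface. World frame = base frame: x ahead of the robot, y to its left, z up, the work surface at z = 0. Lengths are in m, angles in rad, forces in N, time in s.
With the tool pointing down it reaches from about 0.425 to 0.95 m from the base axis. Payload 3.5 kg.
Tool frame: the origin (TCP) lies on the centre line of the jaws, within the pads' length; the fingertips stand 19 mm ahead of it and the grasp point (between the pads) is the TCP; y points along the fingers, z is the direction in which the jaws open and shut, and the axes are right-handed (so a half turn about y gives the same grasp; the last joint's range is limited). The gripper opens to 85 mm and grips with 20 to 120 N. Pads are 22 mm wide; open, the fingers measure 114 mm over their backs; the gripper's body (76 mm by 85 mm) begins 54 mm behind the grasp point. The pads swing forward as they close: fully open they stand 13 mm farther back than shut.
Start: joints at [1.084, 0.286, 1.577, -0, 1.279, -0.15], TCP at [0.223, 0.637, 0.25] pointing down, gripper open.
Joint ranges: [-2.77, 2.77], [-0.9, 2.22], [0.21, 2.48], [-1.53, 4.67], [0.24, 2.81], [-2.84, 2.84]. Speed limits (rad/s): [2.79, 2.79, 3.14, 3.14, 3.14, 3.14].

## Interface

Orientations are given as a unit quaternion [x, y, z, w].
In Python, from cell import arm, imaging, job gives the robot as it stands.
- The arm moves only by the shell command python3 -m inch 'ROWS' [FORCE]. ROWS is JSON, a list of rows, each an object with "linear": the shift along the tool's x, y, z in m, a list of three; "rot": the turn, a rotation vector about the tool's x, y, z in rad, a list of three; "gripper": the closure, from -1 (fully open) to 1 (shut), so that 0 is half open. In form: [{"linear": [dx, dy, dz], "rot": [rx, ry, rz], "gripper": gripper}, ...]. A call has 1 to 20 rows; each row shifts and turns the pose as measured when the row begins, along the tool's axes as they then stand; what a row does not reach is not made up. A row lasts 1/10 s, in which the tool goes at most 50 mm and 8.59 degrees, less where a joint would pass 70% of its speed; a pose out of reach is approached as far as the arm can. A call with a gripper value outside its range is refused whole. The fingers move at their own pace and stop on an object; FORCE is the grip in N (left out, the last holds). Time passes only in rows, so rows that do not move let the fingers close. It gives the time, the measured TCP pose, the force and the opening at its end, in the units of the state.
- arm.get_obs(): the state, without advancing time (a new reading comes with each control period).
- imaging.snapshot(name): name is "scene" or "top"; returns a dict with "img" (400x640x3 uint8, blue, green, red), "fx", "fy", "cx", "cy" (pixels), "view" (4x4, takes a point from world to camera coordinates). Camera axes: x right, y down, z forward; pixel columns grow to the right and rows downward; lengths in m; the calibration is good to about 2 mm. A picture is of the moment at which its call begins. There is no depth.
- job.hand_in(): hands the job in, once; it reports no verdict.
The state is a dict: "t": time; "qpos": joint angles; "qd": joint speeds; "joint_efforts": joint torques, N m; "tool_pos": TCP position; "tool_rot": TCP orientation; "force": force on the tool from outside, world axes, zero at the start; "moment": the same for the moment, N m; "width": finger opening in m.
Only numpy, scipy, OpenCV 4.12 (cv2) and the standard library are available. Lean on these libraries where they do the work, as an engineer would, in place of code of your own. Each camera call takes 0.05 s, during which the arm holds its last target. There are 200 camera calls.

## Working session

There is one attempt and no reset: what is moved stays moved. The work goes in short steps, Python scripts to look and compute and a shell command to move; the robot and the scene stay as the last step left them, time stands still between calls to the robot, and variables do not carry over. Pictures are saved under pics/ and viewed, about 8 in all and at most 12, crops included, and the job is handed in when it is done.

```bash
mkdir -p pics; ls
python3 - <<'E'
from cell import arm, imaging
import cv2,numpy as np
np.set_printoptions(precision=4,suppress=True)
for n in("scene","top"):
    s=imaging.snapshot(n); cv2.imwrite(f"pics/{n}0.png",s["img"]); print(n,s["fx"],s["fy"],s["cx"],s["cy"]);print(np.array(s["view"]))
o=arm.get_obs();print({k:np.round(v,4) for k,v in o.items()})
E
```

```text
pics
scene 409.4564773187425 409.4564773187425 316.95276085335956 201.6552775674252
[[-0.2725  0.9621  0.0101  0.1261]
 [ 0.6552  0.1932 -0.7303 -0.3167]
 [-0.7046 -0.1924 -0.683   1.3656]
 [ 0.      0.      0.      1.    ]]
top 384.07588667161406 384.07588667161406 320.0196928794828 199.5905968017552
[[-0.0174 -0.9998  0.002   0.039 ]
 [-0.9901  0.017  -0.1395  0.5408]
 [ 0.1394 -0.0044 -0.9902  0.7136]
 [ 0.      0.      0.      1.    ]]
{'t': np.float64(0.1), 'qpos': array([ 1.084 ,  0.2871,  1.578 , -0.    ,  1.2786, -0.15  ]), 'qd': array([ 0.0011, -0.0037, -0.0044,  0.0002,  0.001 ,  0.0002]), 'joint_efforts': array([  0.0013, -40.7302, -29.3699,  -0.0002,   0.0034,  -0.    ]), 'tool_pos': array([0.2228, 0.6366, 0.2491]), 'tool_rot': array([ 0.6978, -0.1187,  0.1183, -0.6964]), 'force': array([-1.0778, -0.3218, -0.4152]), 'moment': array([0.0532, 0.0266, 0.0041]), 'width': np.float64(0.0854)}
```

View pics/top0.png

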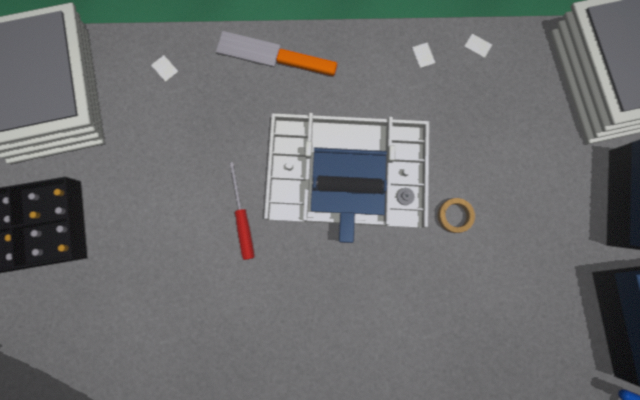

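View pics/scene0.png

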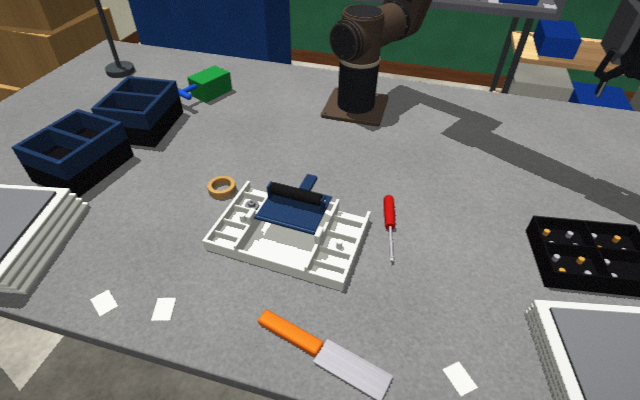

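The top view shows the flap's tab at about (347,228), the hinge edge near row 150 and the roller at (349,185). The gear is at (405,196), the tape core at (457,215), and the screwdriver runs from (233,165) to (247,258). The scene view agrees with this. Next I'll measure the tab and hinge.

```bash
cat > h.py <<'E'
import numpy as np,cv2
from cell import arm,imaging
from scipy.spatial.transform import Rotation as R
np.set_printoptions(precision=4,suppress=True)
def ray(s,u,v,z):
    V=np.array(s["view"]);d=V[:3,:3].T@[(u-s["cx"])/s["fx"],(v-s["cy"])/s["fy"],1];c=-V[:3,:3].T@V[:3,3]
    return c+d*(z-c[2])/d[2]
def pix(s,p):
    q=np.array(s["view"])@[*p,1];return np.array([s["fx"]*q[0]/q[2]+s["cx"],s["fy"]*q[1]/q[2]+s["cy"]])
def blue(s,box):
    h=cv2.cvtColor(s["img"],cv2.COLOR_BGR2HSV);m=cv2.inRange(h,(100,90,25),(125,255,200))
    k=np.zeros_like(m);a,b,c,d=box;k[b:d,a:c]=m[b:d,a:c];return k
E
python3 - <<'E'
from h import *
s=imaging.snapshot("top");m=blue(s,(300,140,400,260))
for v in range(146,250,6):
    u=np.nonzero(m[v])[0]
    if len(u):print(v,u.min(),u.max(),len(u))
tab=m.copy();tab[:217]=0
c=max(cv2.findContours(tab,0,2)[0],key=cv2.contourArea);r=cv2.minAreaRect(c);print(r)
pl=m.copy();pl[212:]=0
c2=max(cv2.findContours(pl,0,2)[0],key=cv2.contourArea);r2=cv2.minAreaRect(cv2.convexHull(c2));print(r2)
for p in cv2.boxPoints(r):print('tab',p,ray(s,*p,.066))
for p in cv2.boxPoints(r2):print('plate',p,ray(s,*p,.063))
t=scn=imaging.snapshot("scene");mm=blue(t,(250,165,340,240))
cv2.imwrite("pics/c.png",cv2.resize(t["img"][160:260,200:380],None,fx=4,fy=4))
# cover rim corners by eye in top
for u,v in((271,114),(429,121),(426,226),(265,219)):print('rim',ray(s,u,v,.03))
E
```

```text
152 315 385 71
158 315 384 70
164 314 384 71
170 314 384 71
176 314 384 47
182 314 385 3
188 384 385 2
194 313 383 70
200 312 383 72
206 312 383 72
212 341 383 43
218 341 352 12
224 340 352 13
230 340 352 13
236 340 352 13
((346.0, 229.0), (24.0, 12.0), 90.0)
((349.76824951171875, 169.15219116210938), (72.16096496582031, 38.68378829956055), 2.419509172439575)
tab [340. 217.] [ 0.5039 -0.007   0.066 ]
tab [352. 217.] [ 0.5035 -0.0295  0.066 ]
tab [352. 241.] [ 0.4589 -0.0282  0.066 ]
tab [340. 241.] [ 0.4592 -0.0059  0.066 ]
plate [312.9034 186.9537] [0.5623 0.0428 0.063 ]
plate [314.5365 148.3044] [0.6378 0.0386 0.063 ]
plate [386.6331 151.3507] [ 0.6294 -0.1001  0.063 ]
plate [385. 190.] [ 0.5541 -0.0939  0.063 ]
rim [0.7206 0.1266 0.03  ]
rim [ 0.7004 -0.1952  0.03  ]
rim [ 0.4867 -0.1771  0.03  ]
rim [0.5059 0.1382 0.03  ]
```

```bash
cat >> h.py <<'E'
yaw=-0.063; X=np.array([np.cos(yaw),np.sin(yaw),0]);Y=np.array([-np.sin(yaw),np.cos(yaw),0]);Z=np.array([0,0,1.])
O=np.array([.571,-.0248,0]);H=O+.06*X+.06*Z
def pose(): o=arm.get_obs();return o,np.array(o["tool_pos"]),R.from_quat(o["tool_rot"])
def target(p,sgn):  # approach p rad below +X
    y=np.cos(p)*X-np.sin(p)*Z; z=sgn*Y; return R.from_matrix(np.c_[np.cross(y,z),y,z])
def delta(P,p,back=0):
    o,c,q=pose(); T=min((target(p,s) for s in(1,-1)),key=lambda t:(q.inv()*t).magnitude())
    P=P-back*T.as_matrix()[:,1]
    print('lin(now)',q.inv().apply(P-c),'rot',(q.inv()*T).as_rotvec(),'lin(after rot)',T.inv().apply(P-c),'q',o["qpos"],'w',o["width"],'F',o["force"])
E
python3 -c "
from h import *
o,c,q=pose();print(q.as_matrix());G=H-.158*X;print(G)
delta(G,1.57,.12);delta(G,.9,.12)"
```

```text
[[ 0.9438 -0.0007  0.3304]
 [-0.3304 -0.0014  0.9438]
 [-0.0002 -1.     -0.0016]]
[ 0.4732 -0.0186  0.06  ]
lin(now) [ 0.4528  0.0701 -0.5357] rot [ 0.0016 -0.2738 -0.0012] lin(after rot) [ 0.291   0.0696 -0.6383] q [ 1.084   0.2869  1.5776 -0.      1.2786 -0.15  ] w 0.0853787579598586 F [ 0.0341 -0.3789 -0.2908]
lin(now) [ 0.381   0.0962 -0.5559] rot [ 0.0933 -0.2629 -0.667 ] lin(after rot) [ 0.1103  0.2093 -0.6383] q [ 1.084   0.2869  1.5776 -0.      1.2786 -0.15  ] w 0.0853787579598586 F [ 0.0341 -0.3789 -0.2908]
```

```bash
python3 -m inch '[{"linear":[0.028,0,-0.033],"rot":[0,0,0],"gripper":0},{"linear":[0.028,0,-0.033],"rot":[0,0,0],"gripper":0},{"linear":[0.028,0,-0.033],"rot":[0,0,0],"gripper":0},{"linear":[0.028,0,-0.033],"rot":[0,0,0],"gripper":0},{"linear":[0.028,0,-0.033],"rot":[0,0,0],"gripper":0},{"linear":[0.028,0,-0.033],"rot":[0,0,0],"gripper":0},{"linear":[0.028,0,-0.033],"rot":[0,0,0],"gripper":0},{"linear":[0.028,0,-0.033],"rot":[0,0,0],"gripper":0},{"linear":[0.028,0,-0.033],"rot":[0,0,0],"gripper":0},{"linear":[0.028,0,-0.033],"rot":[0,0,0],"gripper":0},{"linear":[0.028,0,-0.033],"rot":[0,0,0],"gripper":0},{"linear":[0.028,0,-0.033],"rot":[0,0,0],"gripper":0},{"linear":[0.028,0,-0.033],"rot":[0,0,0],"gripper":0},{"linear":[0.028,0,-0.033],"rot":[0,0,0],"gripper":0},{"linear":[0,0,0],"rot":[0,-0.137,0],"gripper":0},{"linear":[0,0,0],"rot":[0,-0.137,0],"gripper":0}]' 30
python3 -c "
from h import *
o,c,q=pose();print(c,q.as_matrix());G=H-.158*X
delta(G,1.57,.12);delta(G,.8,.12)"
```

```text
t: 1.8
tool_pos: [0.4466, 0.0486, 0.2477]
tool_rot: [0.708, -0.017, 0.02, -0.706]
force: [-0.8, -0.7, -0.1]
width: 0.0424
[0.4466 0.0486 0.2477] [[ 0.9986  0.0029  0.0521]
 [-0.0521 -0.0036  0.9986]
 [ 0.0031 -1.     -0.0034]]
lin(now) [ 0.0298  0.068  -0.0655] rot [0.0034 0.0109 0.0023] lin(after rot) [ 0.0306  0.0677 -0.0654] q [-0.1165 -0.2325  2.1117 -0.0034  1.259  -1.6342] w 0.04235854927733692 F [-0.7549 -0.6623 -0.1479]
lin(now) [-0.0539  0.1016 -0.0644] rot [-0.0009  0.0116 -0.7677] lin(after rot) [-0.1087  0.0361 -0.0654] q [-0.1165 -0.2325  2.1117 -0.0034  1.259  -1.6342] w 0.04235854927733692 F [-0.7549 -0.6623 -0.1479]
```

```bash
python3 -m inch '[{"linear":[0,0,0],"rot":[0,0,-0.135],"gripper":0},{"linear":[0,0,0],"rot":[0,0,-0.135],"gripper":0},{"linear":[-0.003,0.02,-0.016],"rot":[0,0.01,0],"gripper":0},{"linear":[-0.003,0.02,-0.016],"rot":[0,0,0],"gripper":0},{"linear":[-0.003,0.02,-0.016],"rot":[0,0,0],"gripper":0},{"linear":[-0.003,0.02,-0.016],"rot":[0,0,0],"gripper":0},{"linear":[0,0,0],"rot":[0,0,0],"gripper":0}]'
python3 -c "
from h import *
o,c,q=pose();print(c,q.as_matrix());G=H-.158*X
delta(G,1.3,.06);delta(G,1.3,0)
s=imaging.snapshot('scene');cv2.imwrite('pics/s1.png',cv2.resize(s['img'][60:260,180:440],None,fx=3,fy=3))"
```

```text
t: 2.5
tool_pos: [0.4543, -0.019, 0.1665]
tool_rot: [0.703, 0.08, 0.123, -0.696]
force: [-0.6, 0.8, 0.3]
width: 0.0426
[ 0.4543 -0.019   0.1665] [[ 0.957   0.2834  0.0612]
 [-0.0583 -0.0186  0.9981]
 [ 0.284  -0.9588 -0.0012]]
lin(now) [-0.0111  0.0475  0.0016] rot [0.0007 0.0021 0.0172] lin(after rot) [-0.0103  0.0477  0.0015] q [-0.2999 -0.2859  2.3274  0.0903  0.8216 -1.8619] w 0.04256117871421297 F [-0.5951  0.7818  0.3415]
lin(now) [-0.0122  0.1075  0.0016] rot [0.0007 0.0021 0.0172] lin(after rot) [-0.0103  0.1077  0.0015] q [-0.2999 -0.2859  2.3274  0.0903  0.8216 -1.8619] w 0.04256117871421297 F [-0.5951  0.7818  0.3415]
```

View pics/s1.png

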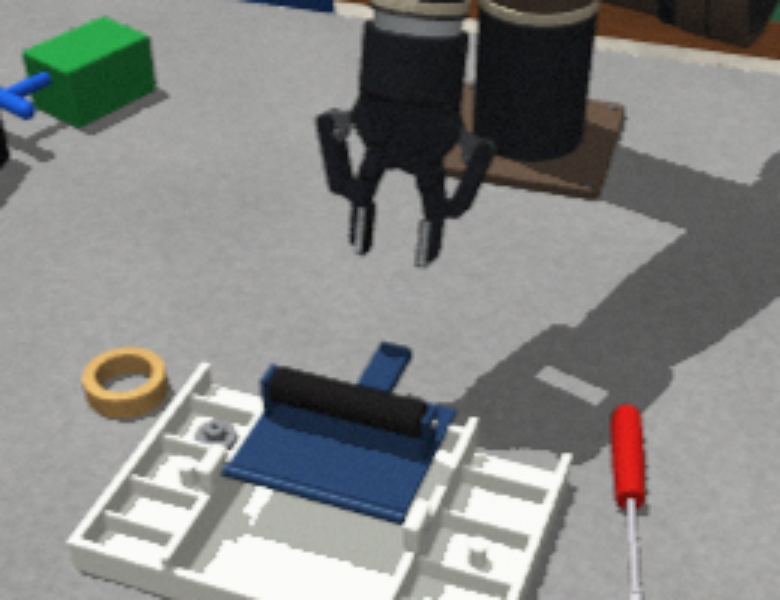

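The scene crop shows the open fingers (tips at about (360,250) and (427,262) in the crop) above and in line with the tab at (390,360). Now I'll descend.

```bash
python3 -m inch '[{"linear":[-0.003,0.02,0.0005],"rot":[0,0,0.009],"gripper":0},{"linear":[-0.003,0.02,0.0005],"rot":[0,0,0.009],"gripper":0},{"linear":[-0.003,0.02,0.0005],"rot":[0,0,0],"gripper":0},{"linear":[-0.002,0.02,0],"rot":[0,0,0],"gripper":0},{"linear":[0,0.014,0],"rot":[0,0,0],"gripper":0},{"linear":[0,0.01,0],"rot":[0,0,0],"gripper":0},{"linear":[0,0,0],"rot":[0,0,0],"gripper":0}]'
python3 -c "
from h import *
o,c,q=pose();print(c);G=H-.158*X
delta(G,1.3,0)"
```

```text
t: 3.25
tool_pos: [0.4815, -0.0158, 0.0725]
tool_rot: [0.704, 0.082, 0.122, -0.695]
force: [-1.2, 0.3, 0.1]
width: 0.0428
[ 0.4815 -0.0158  0.0725]
lin(now) [-0.0114  0.0097 -0.0033] rot [0.0017 0.0064 0.0189] lin(after rot) [-0.0112  0.0099 -0.0033] q [-0.2721 -0.0366  2.3197  0.1059  0.577  -1.8666] w 0.042789718274423266 F [-1.225   0.3157  0.1084]
```

```bash
python3 -m inch '[{"linear":[-0.011,0.006,-0.003],"rot":[0,0.006,0.018],"gripper":0},{"linear":[-0.003,0.005,0],"rot":[0,0,0.005],"gripper":0},{"linear":[0,0,0],"rot":[0,0,0],"gripper":0}]'
python3 -c "
from h import *
o,c,q=pose();print(c);G=H-.158*X
delta(G,1.3,0)
s=imaging.snapshot('scene');cv2.imwrite('pics/s2.png',cv2.resize(s['img'][130:250,220:380],None,fx=4,fy=4))"
```

```text
t: 3.55
tool_pos: [0.4717, -0.0182, 0.0595]
tool_rot: [0.704, 0.073, 0.116, -0.697]
force: [-0.2, 1.0, -0.3]
width: 0.0426
[ 0.4717 -0.0182  0.0595]
lin(now) [ 0.0016 -0.0001 -0.0004] rot [ 0.0022  0.0011 -0.0019] lin(after rot) [ 0.0016 -0.0001 -0.0004] q [-0.2818 -0.023   2.3348  0.1033  0.569  -1.8701] w 0.04262866956341481 F [-0.1913  0.9512 -0.3461]
```

View pics/s2.png

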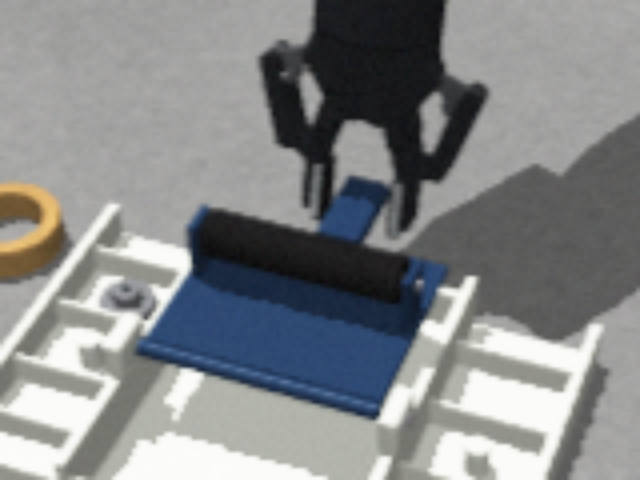

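The fingers straddle the tab (pads at about (315,205) and (400,215) in the crop, tab between them). I'll close the gripper.

```bash
python3 -m inch '[{"linear":[0,0,0],"rot":[0,0,0],"gripper":0.6},{"linear":[0,0,0],"rot":[0,0,0],"gripper":1},{"linear":[0,0,0],"rot":[0,0,0],"gripper":1},{"linear":[0,0,0],"rot":[0,0,0],"gripper":1},{"linear":[0,0,0],"rot":[0,0,0],"gripper":1}]' 40
python3 -c "
from h import *
o,c,q=pose();print(c);G=H-.158*X
delta(G,1.3,0)"
```

```text
t: 4.1
tool_pos: [0.4719, -0.0175, 0.0606]
tool_rot: [0.703, 0.072, 0.118, -0.697]
force: [0.9, 0.9, -1.2]
width: 0.0272
[ 0.4719 -0.0175  0.0606]
lin(now) [ 0.0011  0.0009 -0.0011] rot [ 0.0004 -0.0021 -0.0005] lin(after rot) [ 0.0011  0.0009 -0.0011] q [-0.281  -0.0254  2.3347  0.1064  0.5705 -1.8686] w 0.02719492805285087 F [ 0.8779  0.9092 -1.2477]
```

```bash
cat >> h.py <<'E'
def st(th,rho=.159):
    o,c,q=pose();d=c-H;y=q.as_matrix()[:,1]
    print('th_pos',np.arctan2(d[2],-d@X),'rho',np.hypot(d[2],d@X),'th_rot',np.arctan2(-y[2],y@X)-1.3,'M',o["moment"])
    delta(H+rho*(-np.cos(th)*X+np.sin(th)*Z)+Y*0.001,1.3+th)
E
python3 -m inch '[{"linear":[0.0018,-0.0061,0],"rot":[0,0,0.04],"gripper":1},{"linear":[0.0018,-0.0061,0],"rot":[0,0,0.04],"gripper":1},{"linear":[0.0018,-0.0061,0],"rot":[0,0,0.04],"gripper":1},{"linear":[0.0018,-0.0061,0],"rot":[0,0,0.04],"gripper":1},{"linear":[0,0,0],"rot":[0,0,0],"gripper":1}]'
python3 -c "
from h import *
st(0.16);st(.4)"
```

```text
t: 4.6
tool_pos: [0.4742, -0.0176, 0.0868]
tool_rot: [0.707, 0.014, 0.061, -0.705]
force: [-0.4, -0.3, -1.9]
width: 0.0276
th_pos 0.1690807842747278 rho 0.15933990862317743 th_rot 0.164728989921904 M [ 0.0179  0.2328 -0.0574]
lin(now) [-0.0001  0.0015 -0.0001] rot [-0.0001 -0.0027 -0.0047] lin(after rot) [-0.0001  0.0015 -0.0001] q [-0.2618 -0.0018  2.233   0.0291  0.8066 -1.786 ] w 0.027593552492550848 F [-0.393  -0.3201 -1.9149]
th_pos 0.1690807842747278 rho 0.15933990862317743 th_rot 0.164728989921904 M [ 0.0179  0.2328 -0.0574]
lin(now) [ 0.0143 -0.0338 -0.0001] rot [-0.0004 -0.0027  0.2353] lin(after rot) [ 0.006  -0.0362 -0.0001] q [-0.2618 -0.0018  2.233   0.0291  0.8066 -1.786 ] w 0.027593552492550848 F [-0.393  -0.3201 -1.9149]
```

```bash
python3 -m inch '[{"linear":[0.0018,-0.0061,0],"rot":[0,0,0.04],"gripper":1},{"linear":[0.0018,-0.0061,0],"rot":[0,0,0.04],"gripper":1},{"linear":[0.0018,-0.0061,0],"rot":[0,0,0.04],"gripper":1},{"linear":[0.0018,-0.0061,0],"rot":[0,0,0.04],"gripper":1},{"linear":[0.0018,-0.0061,0],"rot":[0,0,0.04],"gripper":1},{"linear":[0.0018,-0.0061,0],"rot":[0,0,0.04],"gripper":1},{"linear":[0.0018,-0.0061,0],"rot":[0,0,0.04],"gripper":1},{"linear":[0.0018,-0.0061,0],"rot":[0,0,0.04],"gripper":1},{"linear":[0.0018,-0.0061,0],"rot":[0,0,0.04],"gripper":1},{"linear":[0.0018,-0.0061,0],"rot":[0,0,0.04],"gripper":1},{"linear":[0,0,0],"rot":[0,0,0],"gripper":1}]'
python3 -c "
from h import *
st(0.6)"
```

```text
t: 5.7
tool_pos: [0.4963, -0.0191, 0.1451]
tool_rot: [-0.695, 0.127, 0.081, 0.703]
force: [-3.8, 1.0, 2.7]
width: 0.0273
th_pos 0.5628374504905949 rho 0.15948830374213638 th_rot 0.5661269709140497 M [ 0.1083  0.2551 -0.1386]
lin(now) [ 0.0021 -0.0055  0.0001] rot [-0.0028 -0.0021  0.0339] lin(after rot) [ 0.0019 -0.0056  0.0001] q [-0.2225  0.1676  1.9424 -0.0449  1.324  -1.7104] w 0.027300255019944406 F [-3.7957  1.0063  2.6739]
```

Position and orientation stay consistent and the forces are small.

```bash
python3 -m inch '[{"linear":[0.0018,-0.0061,0],"rot":[0,0,0.04],"gripper":1},{"linear":[0.0018,-0.0061,0],"rot":[0,0,0.04],"gripper":1},{"linear":[0.0018,-0.0061,0],"rot":[0,0,0.04],"gripper":1},{"linear":[0.0018,-0.0061,0],"rot":[0,0,0.04],"gripper":1},{"linear":[0.0018,-0.0061,0],"rot":[0,0,0.04],"gripper":1},{"linear":[0.0018,-0.0061,0],"rot":[0,0,0.04],"gripper":1},{"linear":[0.0018,-0.0061,0],"rot":[0,0,0.04],"gripper":1},{"linear":[0.0018,-0.0061,0],"rot":[0,0,0.04],"gripper":1},{"linear":[0.0018,-0.0061,0],"rot":[0,0,0.04],"gripper":1},{"linear":[0.0018,-0.0061,0],"rot":[0,0,0.04],"gripper":1},{"linear":[0,0,0],"rot":[0,0,0],"gripper":1}]'
python3 -c "
from h import *
st(1.1)"
```

```text
t: 6.8
tool_pos: [0.5396, -0.0222, 0.191]
tool_rot: [-0.656, 0.26, 0.217, 0.674]
force: [-2.6, 1.5, 4.0]
width: 0.0268
th_pos 0.9611713312325155 rho 0.1598324117501399 th_rot 0.9592271408031172 M [ 0.0478  0.3072 -0.1897]
lin(now) [ 0.0082 -0.0206  0.0005] rot [-0.005   0.0001  0.1408] lin(after rot) [ 0.0052 -0.0215  0.0004] q [-0.195   0.4124  1.6277 -0.0806  1.7855 -1.6899] w 0.0268195347632317 F [-2.6028  1.454   3.9761]
```

```bash
python3 -m inch '[{"linear":[0.0018,-0.0061,0],"rot":[0,0,0.04],"gripper":1},{"linear":[0.0018,-0.0061,0],"rot":[0,0,0.04],"gripper":1},{"linear":[0.0018,-0.0061,0],"rot":[0,0,0.04],"gripper":1},{"linear":[0.0018,-0.0061,0],"rot":[0,0,0.04],"gripper":1},{"linear":[0.0018,-0.0061,0],"rot":[0,0,0.04],"gripper":1},{"linear":[0.0018,-0.0061,0],"rot":[0,0,0.04],"gripper":1},{"linear":[0.0014,-0.0046,0],"rot":[0,0,0.03],"gripper":1},{"linear":[0,0,0],"rot":[0,0,0],"gripper":1},{"linear":[0,0,0],"rot":[0,0,0],"gripper":1}]'
python3 -c "
from h import *
st(1.28)
for n in('scene','top'):
    s=imaging.snapshot(n);np.save('pics/%s3.npy'%n,s['img']);cv2.imwrite(f'pics/{n}3.png',s['img'])
    for th in(1.18,1.28,1.38):
        e=lambda r,y:pix(s,H+r*(-np.cos(th)*X+np.sin(th)*Z)+y*Y)
        print(n,th,'edge',e(.12,-.07),e(.12,.07),'tip',e(.175,0))
a=cv2.resize(cv2.imread('pics/scene3.png')[110:250,210:370],None,fx=4,fy=4);cv2.imwrite('pics/s3.png',a)
a=cv2.resize(cv2.imread('pics/top3.png')[100:240,270:430],None,fx=4,fy=4);cv2.imwrite('pics/t3.png',a)
"
```

```text
t: 7.7
tool_pos: [0.5767, -0.0248, 0.2106]
tool_rot: [-0.617, 0.343, 0.302, 0.641]
force: [-0.7, 0.9, 3.1]
width: 0.0275
th_pos 1.2246937482763132 rho 0.16012585883883756 th_rot 1.2192360996932432 M [ 0.032   0.0533 -0.2752]
lin(now) [ 0.0037 -0.0081  0.0007] rot [-0.0053  0.0017  0.0608] lin(after rot) [ 0.0032 -0.0083  0.0007] q [-0.1819  0.595   1.4154 -0.1041  2.0743 -1.6922] w 0.02753713956938338 F [-0.7027  0.9065  3.0805]
scene 1.18 edge [258.544  163.7493] [321.7351 178.4956] tip [292.5707 144.9984]
scene 1.28 edge [256.0199 165.368 ] [319.9272 180.3711] tip [289.3493 147.1228]
scene 1.38 edge [253.4121 167.5681] [318.007  182.8483] tip [285.9387 150.1824]
top 1.18 edge [396.5931 162.9119] [310.7625 159.0501] tip [356.2145 166.5295]
top 1.28 edge [397.2095 155.5364] [311.0491 151.6669] tip [356.9513 154.7741]
top 1.38 edge [397.6907 148.091 ] [311.3626 144.2214] tip [357.5955 142.8689]
```

View pics/s3.png

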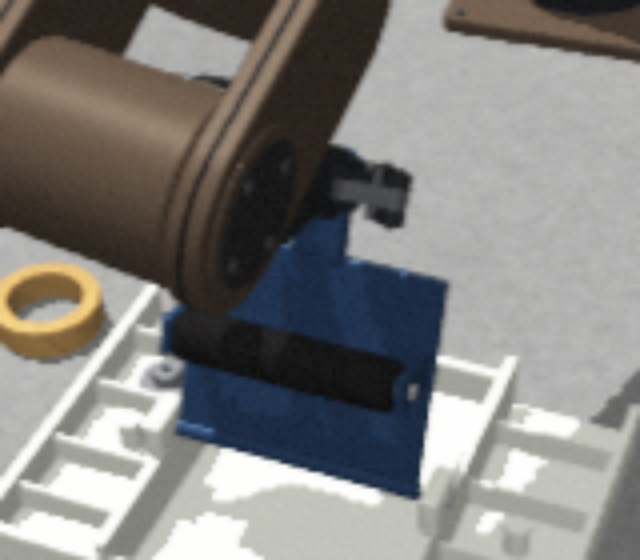

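View pics/t3.png

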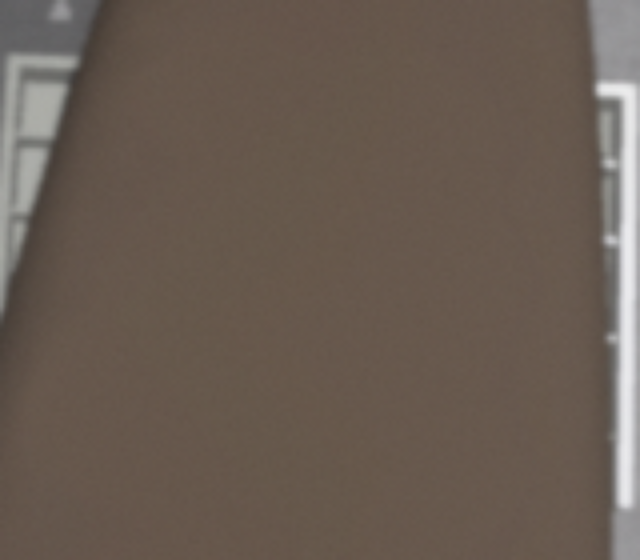

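The scene crop shows the flap nearly upright with the tab in the jaws. Its top corner at (445,283) in the crop is image pixel (321,181), which fits about 1.2 rad. The top view is blocked by the forearm. I'll make the final small step.

```bash
sed -i 's/^O=np.array(\[.571/O=np.array([.572/' h.py
python3 -m inch '[{"linear":[0.0015,-0.0048,0],"rot":[0,0,0.031],"gripper":1},{"linear":[0.0015,-0.0048,0],"rot":[0,0,0.031],"gripper":1},{"linear":[0,0,0],"rot":[0,0,0],"gripper":1},{"linear":[0,0,0],"rot":[0,0,0],"gripper":1},{"linear":[0,0,0],"rot":[0,0,0],"gripper":1}]'
python3 -c "
from h import *
st(1.28,.16)"
```

```text
t: 8.3
tool_pos: [0.5854, -0.0254, 0.2136]
tool_rot: [-0.607, 0.36, 0.321, 0.632]
force: [0.4, 1.1, 2.3]
width: 0.0269
th_pos 1.2765251316788033 rho 0.16048245358787747 th_rot 1.2768389785611374 M [-0.0122 -0.0576 -0.3123]
lin(now) [ 0.0006 -0.0004  0.0008] rot [-0.0052  0.0019  0.0032] lin(after rot) [ 0.0006 -0.0004  0.0008] q [-0.1795  0.6365  1.3688 -0.1104  2.1368 -1.6946] w 0.026880801635210394 F [0.3744 1.0921 2.2696]
```

```bash
python3 -m inch '[{"linear":[0,0,0],"rot":[0,0,0],"gripper":1},{"linear":[0,0,0],"rot":[0,0,0],"gripper":1},{"linear":[0,0,0],"rot":[0,0,0],"gripper":1},{"linear":[0,0,0],"rot":[0,0,0],"gripper":1},{"linear":[0,0,0],"rot":[0,0,0],"gripper":1}]'
python3 - <<'E'
from h import *
st(1.28,.16)
s=imaging.snapshot('scene');m=blue(s,(300,165,330,245))
c=max(cv2.findContours(m,0,2)[0],key=cv2.contourArea)[:,0]
tr=c[np.argmax(c@[1,-.8])];br=c[np.argmax(c@[.6,1])];print('corners px',tr,br)
V=np.array(s["view"]);cam=-V[:3,:3].T@V[:3,3]
def onY(u,v,y):
    d=ray(s,u,v,0)-cam;k=((H+y*Y-cam)@Y)/(d@Y);p=cam+k*d-H;return p@X,p[2]
for q in(tr,br):print(onY(*q,.07))
x,z=onY(*(tr+[.5,-.5]),.07);print('th corner (centre,roller-side)',np.arctan2(z,-x),np.arctan2(z,-x)-np.arctan2(.003,.12),np.hypot(x,z))
for th in(1.2,1.24,1.28,1.32):print(th,pix(s,H+.12*(-np.cos(th)*X+np.sin(th)*Z)+.003*(np.sin(th)*X+np.cos(th)*Z)+.07*Y))
cv2.imwrite('pics/s4.png',cv2.resize(s['img'][110:250,210:370],None,fx=5,fy=4))
E
```

```text
t: 8.8
tool_pos: [0.585, -0.0254, 0.2135]
tool_rot: [-0.607, 0.36, 0.32, 0.632]
force: [-0.2, 1.0, 2.7]
width: 0.0268
th_pos 1.2737091304564045 rho 0.16050146312271088 th_rot 1.2746182424899686 M [-0.0146 -0.0796 -0.2995]
lin(now) [ 0.0008 -0.0008  0.0008] rot [-0.0052  0.002   0.0054] lin(after rot) [ 0.0008 -0.0008  0.0008] q [-0.1796  0.6347  1.3709 -0.1102  2.1343 -1.6946] w 0.026793299981353633 F [-0.1834  0.9847  2.6692]
corners px [319 182] [313 234]
(np.float64(-0.029602720955773355), np.float64(0.1153611842584748))
(np.float64(0.004188281946836706), np.float64(-0.0019461961485520152))
th corner (centre,roller-side) 1.292235525588384 1.2672407319694639 0.11879840001242459
1.2 [320.8063 179.5556]
1.24 [320.0742 180.3444]
1.28 [319.3236 181.2298]
1.32 [318.5557 182.2115]
```

View pics/s4.png

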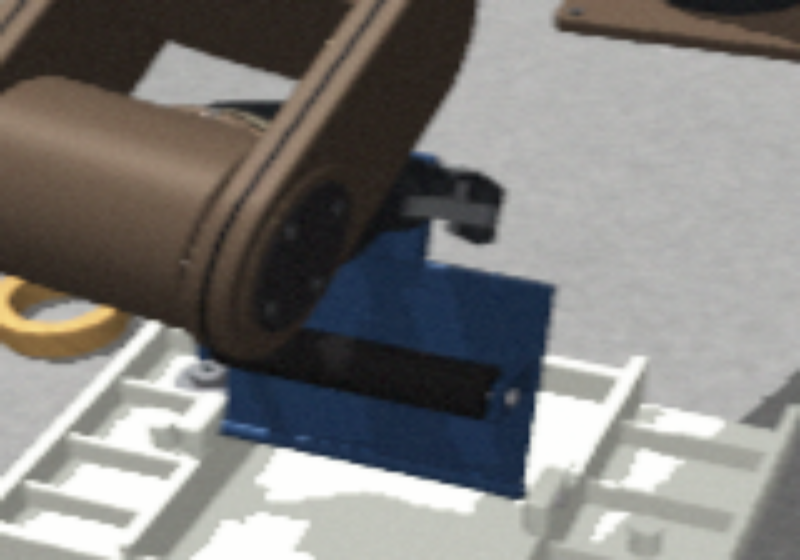

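The crop shows the flap standing, the tab still in the jaws at (430,190), and the plate corner at (552,288), which is pixel (320,182). That gives about 1.27–1.28 rad independently of the arm. Repeated zero rows let it sag slightly, so I'll make one small nudge and hand in.

```bash
python3 -m inch '[{"linear":[0.0004,-0.0013,0],"rot":[0,0,0.008],"gripper":1},{"linear":[0,0,0],"rot":[0,0,0],"gripper":1},{"linear":[0,0,0],"rot":[0,0,0],"gripper":1}]'
python3 -c "
from h import *
st(1.28,.16)
o=arm.get_obs();print(o['t'],o['qd'])
from cell import job
if abs(np.arctan2((np.array(o['tool_pos'])-H)[2],-(np.array(o['tool_pos'])-H)@X)-1.28)<.012: print(job.hand_in())"
```

```text
t: 9.15
tool_pos: [0.5864, -0.0255, 0.2139]
tool_rot: [-0.605, 0.363, 0.323, 0.631]
force: [-2.0, 0.6, 3.2]
width: 0.0271
th_pos 1.283073493150802 rho 0.16050003667340504 th_rot 1.283658667139077 M [-0.012  -0.0348 -0.3133]
lin(now) [0.0004 0.0006 0.0008] rot [-0.0051  0.0019 -0.0037] lin(after rot) [0.0003 0.0006 0.0008] q [-0.1792  0.6413  1.3635 -0.1112  2.1441 -1.6949] w 0.02707312440035715 F [-2.0276  0.5609  3.1722]
9.15 [-0.0006  0.0008 -0.0046 -0.0004  0.0058  0.0003]
the job is handed in; nothing more can be done
None
```

I gripped the tab across its width with a 40 N grip and swung the flap up at about 0.4 rad/s. It was stopped at the balance point and handed in at t = 9.15 s with the tab still held.

- **Angle:** the last reading gave 1.283 rad from the tool position and 1.284 rad from the tool orientation, against a target of 1.28. Just before a last 0.009 rad nudge, the camera's view of the plate corner gave 1.27–1.28 rad (arm: 1.274). I took no picture after that nudge.
- **Hold:** the jaws were open 27.1 mm on the 28 mm tab. The arm was practically still, and outside forces stayed at or below about 5 N in every reading.
- **Surroundings:** in the last scene crop the tape core and gear appear where they lay. The screwdriver was outside that crop, and the arm did not go near it.
- **Checks that failed or were adjusted:** the top camera was blocked by the forearm at the end, so it could not confirm the angle. The wrist force was too noisy to confirm balance directly. I also moved my hinge estimate 1 mm along x, because the measured radius grew by about 1 mm over the swing.

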